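# Clip the snap hook onto the lifting eye

### The job

Take the snap hook out of its rack and press it gently down over the lifting eye on the grey gearbox cover so that the eye pushes the sprung gate open, goes in, and the gate snaps shut behind it. Then let go and leave the hook clipped on the eye with its gate fully shut. Do not force it once the eye is all the way in, and leave the small parts on the bench alone.

Things in the scene. Friction and masses are not known exactly. Their poses are not given: they have to be found in the camera images.
- hook: Loose steel snap hook (oval carabiner, 0.13 kg), upright in the rack, gate side down, underside 16 mm above the bench. Origin: middle of the underside; x along its length to the nose, y through its thickness, z up to the grip. Frame of 10 mm round bar in the plane y = 0: x -45..45, z 0..47.5 mm.
- hook_grip (a point): Middle of the hook's black grip plate on the back of the frame (hook x = 6, z = 63.5 mm). The plate is 46 x 12 x 36 mm: hook x -17..29, |y| < 6, z 45.5..81.5.
- hook_middle (a point): Middle of the opening inside the hook (hook x = 0, z = 23 mm). The inside spans x -35..35 and z 8.5 (top of the shut gate) to 37.5, where the back of the frame begins.
- hook_nose (a point): Blunt front of the nose, the fixed end of the mouth (hook x = 15.5, z = 19 mm). The nose curls up inside to z = 24. The mouth, in the lower side, runs from here to the gate's hinge at x = -22.
- gate (a joint): Sprung gate: 7 mm bar, hinged at hook x = -22, z = 5, free end at x = 14.5. 0 = shut; opens inwards only, to 1.2 rad. 2 N at its end starts it, 5 to 8 N opens it. A 9 mm bar pressed in at hook x 5..11 slips past the end when its centre is 20 to 27 mm above the shut gate's centre line (sooner if also moved to the nose) and the gate snaps shut below it; the frame's back stops it at 28 mm.
- cover: Round grey gearbox cover, fixed, 104 mm in diameter, 32 mm high, with a steel lifting eye on its axis. Origin: centre of its underside, z up. The eye is an upright ring of 9 mm round bar, 37 mm inside diameter, in the cover's y-z plane: its hole looks along the cover's x. The hook goes across it, hook x along cover x, either way round.
- rack: Plywood storage rack, fixed, 122 x 62 mm, 42 mm high: four posts form two 13 mm slots along its x axis in which the hook's ends stand, nose towards the rack's +x. Origin: centre of its underside. The hook leaves it straight up.
- stud_axis (a point): Centre of the cover's top face, 32 mm above the bench, where the eye's threaded stud enters. How far the stud is screwed in is not measured: the top of the ring is anywhere from 96 to 136 mm above the bench, rigid wherever it is, so its height must be felt or seen.
- flange_nut: Steel hexagon nut with flange, 42 mm across, 22 mm high. A bystander lying loose on the bench; leave it. Origin: centre of its underside.
- allen_key: Dark steel hexagon key, 36 x 94 x 8 mm. A bystander lying loose on the bench; leave it. Origin: centre of its underside.
- bearing_2: Steel ball bearing, 52 mm across, 15 mm high. A bystander lying loose on the bench; leave it. Origin: centre of its underside.
- screwdriver: Screwdriver with a teal handle, 26 x 186 x 22 mm. A bystander lying loose on the bench; leave it. Origin: centre of its underside.
Mind the look-alikes: they are no part of the job. What is shaped like the hook but green is not meant.

How it is judged (in metres and radians):
On the way, in this order (a step that is already met when the one before it is completed fails the run):
1. the hook is lifted out of its rack (z of hook in the frame of rack above 0.05 m), for 0.1 s.
2. the lifting eye pushes the gate open (more than 0.35 rad) (value of joint gate above 0.35 rad and contact force between hook and cover above 0.8 N), for 0.05 s.
3. the top of the eye is inside the hook and the gate has snapped shut behind it (value of joint gate below 0.1 rad and x of eye_c11 in the frame of hook between -0.038 and 0.038 m and y of eye_c11 in the frame of hook between -0.009 and 0.009 m and z of eye_c11 in the frame of hook between 0.009 and 0.0415 m), for 0.2 s.
At the end, for the whole second after the job is handed in: The hook is let go and at rest, still clipped on the eye (some part of the eye's ring is inside the hook's opening), with the gate shut (below 0.1 rad). It may hang or lie over any way it likes (value of joint gate below 0.1 rad and linear speed of hook below 0.03 m/s and ((x of eye_c0 in the frame of hook between -0.038 and 0.038 m and y of eye_c0 in the frame of hook between -0.009 and 0.009 m and z of eye_c0 in the frame of hook between 0.009 and 0.0415 m) or (x of eye_c1 in the frame of hook between -0.038 and 0.038 m and y of eye_c1 in the frame of hook between -0.009 and 0.009 m and z of eye_c1 in the frame of hook between 0.009 and 0.0415 m) or (x of eye_c2 in the frame of hook between -0.038 and 0.038 m and y of eye_c2 in the frame of hook between -0.009 and 0.009 m and z of eye_c2 in the frame of hook between 0.009 and 0.0415 m) or (x of eye_c3 in the frame of hook between -0.038 and 0.038 m and y of eye_c3 in the frame of hook between -0.009 and 0.009 m and z of eye_c3 in the frame of hook between 0.009 and 0.0415 m) or (x of eye_c4 in the frame of hook between -0.038 and 0.038 m and y of eye_c4 in the frame of hook between -0.009 and 0.009 m and z of eye_c4 in the frame of hook between 0.009 and 0.0415 m) or (x of eye_c6 in the frame of hook between -0.038 and 0.038 m and y of eye_c6 in the frame of hook between -0.009 and 0.009 m and z of eye_c6 in the frame of hook between 0.009 and 0.0415 m) or (x of eye_c7 in the frame of hook between -0.038 and 0.038 m and y of eye_c7 in the frame of hook between -0.009 and 0.009 m and z of eye_c7 in the frame of hook between 0.009 and 0.0415 m) or (x of eye_c8 in the frame of hook between -0.038 and 0.038 m and y of eye_c8 in the frame of hook between -0.009 and 0.009 m and z of eye_c8 in the frame of hook between 0.009 and 0.0415 m) or (x of eye_c9 in the frame of hook between -0.038 and 0.038 m and y of eye_c9 in the frame of hook between -0.009 and 0.009 m and z of eye_c9 in the frame of hook between 0.009 and 0.0415 m) or (x of eye_c10 in the frame of hook between -0.038 and 0.038 m and y of eye_c10 in the frame of hook between -0.009 and 0.009 m and z of eye_c10 in the frame of hook between 0.009 and 0.0415 m) or (x of eye_c11 in the frame of hook between -0.038 and 0.038 m and y of eye_c11 in the frame of hook between -0.009 and 0.009 m and z of eye_c11 in the frame of hook between 0.009 and 0.0415 m))); the robot touches nothing.
It fails at once if the hook is forced against the eye or cover with more than 25 N (contact force between hook and cover above 25 N).
It fails at once if the robot itself bears on the cover or its eye with more than 10 N (contact force between any of the fingers, the arm and cover above 10 N).
It fails at once if the nut, hexagon key, bearing or screwdriver is moved more than 30 mm (distance of any of flange_nut, allen_key, bearing_2, screwdriver from where it was at the start of the episode above 0.03 m).
It also fails if it takes over 51 s, if anything falls off the work surface, if the arm or the gripper's body presses on something with over 40 N, if the wrist force passes 120 N, or if a joint passes its speed limit or range.

### The arm

A 6-joint arm with a two-finger parallel gripper is mounted at the origin on a cart in front of the work surface, level with it; the furniture and walls round the work are solid. World frame = base frame: x ahead of the robot, y to its left, z up, the work surface at z = 0. Lengths are in mm, angles in degrees, forces in N, time in s.
With the tool pointing down it reaches from about 350 to 850 mm from the base axis. Payload 8.1 kg.
Tool frame: the origin (TCP) lies between the finger pads; the fingertips stand 22 mm ahead of it and the grasp point (between the pads) lies 3 mm ahead of it; z points along the fingers, y is the line along which they close (so a half turn about z gives the same grasp; the last joint's range is limited). The gripper opens to 85 mm and grips with 20 to 120 N. Pads are 22 mm wide; open, the fingers measure 114 mm over their backs; the gripper's body (76 mm by 85 mm) begins 54 mm behind the grasp point. The pads swing forward as they close: fully open they stand 13 mm farther back than shut.
Start: joints at [-72.846, 7.471, 85.268, -0, 87.261, -4.893], TCP at [225.244, -556.121, 253.292] pointing down, gripper open.
Joint ranges: [-169.43, 169.43], [-51.17, 129.36], [1.28, 143.12], [-76.62, 256.62], [0, 156.53], [-152.29, 152.29]. Speed limits (degrees/s): [136.94, 136.94, 159.86, 180, 180, 180].

### API

Orientations are given as [roll, pitch, yaw] about the fixed x, y, z axes, in that order (R = Rz(yaw) Ry(pitch) Rx(roll)).
In Python, from bench import r, vision gives the robot as it stands.
- The arm moves only by the tool step_arm, never from a script. Its argument "targets" is a list that holds one entry, the list of rows, each a list of 6 numbers: the shift along the world's x, y, z in mm, then the turn, a rotation vector about the world's x, y, z in rad. In form: [[[x, y, z, rx, ry, rz], ...]]. A call has 1 to 12 rows; each row is the pose to reach, as a shift and turn from the pose commanded when the call began; what a row does not reach only later rows make up. A row lasts 1/12 s, in which the tool goes at most 41.7 mm and 7.16 degrees, less where a joint would pass 70% of its speed; a pose out of reach is approached as far as the arm can. A call with a gripper value outside its range is refused whole. "fingers" is the gripper's target within -1 to 1 (shut at 1, half-way at 0, fully open at -1), set as the call begins (left out, the last holds). The fingers move at their own pace and stop on an object; "newtons" is the grip in N (left out, the last holds). Time passes only in rows, so rows that repeat a pose let the fingers close. It gives the time, the measured TCP pose, the force, the opening and the grip force at its end, in the units of the state.
- r.sense(): the state, without advancing time (a new reading comes with each control period).
- vision.snapshot(name): name is "scene" or "top" or "wrist"; returns a dict with "img" (480x640x3 uint8, blue, green, red), "mtx" (3x3 intrinsics, pixels), "D" ([k1, k2, p1, p2, k3] as OpenCV has them; the pictures are not rectified), "eye" and "attitude" of the camera in the world. Camera axes: x right, y up, looking along -z (the intrinsics and any distortion apply to the point x, -y, -z); pixel columns grow to the right and rows downward; lengths in mm; the calibration is good to about 2 mm. A picture is of the moment at which its call begins. There is no depth.
- r.hand_in(): hands the job in; it is judged then, once.
The state is a dict: "time": time; "joint_pos": joint angles; "qd": joint speeds; "joint_efforts": joint torques, N m; "tool_pos": TCP position; "tcp_rot": TCP orientation; "ft_force": force on the tool from outside, world axes, zero at the start; "wrist_torque": the same for the moment, N m; "finger_gap": finger opening in mm; "grip_force": force on a finger pad.
Only numpy, scipy, OpenCV 4.12 (cv2) and the standard library are available. Lean on these libraries where they do the work, as an engineer would, in place of code of your own. Each camera call takes 0.05 s, during which the arm holds its last target. There are 200 camera calls.

## Working session

There is one attempt and no reset: what is moved stays moved. The work goes in short steps, Python scripts to look and compute and a tool call to move; the robot and the scene stay as the last step left them, time stands still between calls to the robot, and variables do not carry over. Pictures are saved under pics/ and viewed, at most 10 in all, crops included, and the job is handed in when it is done.

Besides the shell and the picture viewer there is one more tool, called after ">>>" as name([rows], argument=value, ...), one row to a line, values as JSON. step_arm: Moves the arm, as the interface text tells. Its arguments: {"type":"object","properties":{"targets":{"type":"array"},"fingers":{"type":"number"},"newtons":{"type":"number"}},"required":["targets"]}

```bash
ls; mkdir -p pics
cat > h.py <<'E'
import numpy as np, cv2
from bench import r, vision
def snap(n,f=None):
    s=vision.snapshot(n)
    if f: cv2.imwrite('pics/'+f,s['img'])
    return s
def Rm(s):
    from scipy.spatial.transform import Rotation as R
    a=np.array(s['attitude'],float)
    return a if a.shape==(3,3) else R.from_euler('xyz',a,degrees=True).as_matrix()
def ray(s,uv):
    p=cv2.undistortPoints(np.array(uv,float).reshape(-1,1,2),np.array(s['mtx']),np.array(s['D'])).reshape(-1,2)
    d=np.c_[p[:,0],-p[:,1],-np.ones(len(p))]@Rm(s).T
    return np.array(s['eye'],float),d
def onz(s,uv,z):
    e,d=ray(s,uv); return e+d*((z-e[2])/d[:,2])[:,None]
def proj(s,P):
    q=(np.array(P,float).reshape(-1,3)-np.array(s['eye']))@Rm(s)
    return cv2.projectPoints(q*[1,-1,-1],np.zeros(3),np.zeros(3),np.array(s['mtx']),np.array(s['D']))[0].reshape(-1,2)
def tri(s1,a,s2,b):
    e1,d1=ray(s1,a);e2,d2=ray(s2,b);d1=d1[0];d2=d2[0]
    t=np.linalg.lstsq(np.c_[d1,-d2],e2-e1,rcond=None)[0]
    p,q=e1+t[0]*d1,e2+t[1]*d2
    return (p+q)/2,np.linalg.norm(p-q)
E
python3 - <<'E'
from h import *
print(r.sense())
for n in('scene','top','wrist'):
    s=snap(n,n+'0.png'); print(n,s['eye'],s['attitude'],s['mtx'],s['D'])
E
```

```text
pics
{'time': 0.0, 'joint_pos': array([-7.28457865e+01,  7.51461524e+00,  8.53290982e+01, -1.37671838e-03,
        8.72624524e+01, -4.89063486e+00]), 'qd': array([-0.04497966, -0.09552415, -0.00462634, -0.02630984,  0.03337587,
        0.06126466]), 'joint_efforts': array([-1.31553294e-03, -5.69390774e+01, -5.00562215e+01, -2.43783124e-04,
        1.48435420e-02, -1.63006376e-06]), 'tool_pos': array([ 225.08422181, -555.62790977,  252.25127825]), 'tcp_rot': array([-1.79894103e+02, -7.68104403e-03,  2.20449083e+01]), 'ft_force': array([-0.38096245,  0.2082991 ,  0.76839942]), 'wrist_torque': array([ 0.03487709, -0.07239387,  0.01377802]), 'grip_force': 0.0, 'finger_gap': 85.42311222400879}
scene [207.96767938 727.01341416 688.15453172] [  45.43069644    0.62275579 -147.59090543] [[458.23404554   0.         318.82392832]
 [  0.         458.23404554 237.52003094]
 [  0.           0.           1.        ]] [-0.01857567  0.          0.          0.          0.        ]
top [485.7489914  235.70201455 990.95713518] [  2.02116473  -2.06436659 -89.60795187] [[587.4326187    0.         317.05645899]
 [  0.         587.4326187  241.16589681]
 [  0.           0.           1.        ]] [-0.0626439  0.         0.         0.         0.       ]
wrist [ 291.26863162 -530.81950241  373.01148538] [-1.61023608e+01  5.55700132e-02 -6.79062064e+01] [[345.47189961   0.         315.96835027]
 [  0.         345.47189961 240.26849771]
 [  0.           0.           1.        ]] [0.01565219 0.         0.         0.         0.        ]
```

View pics/scene0.png

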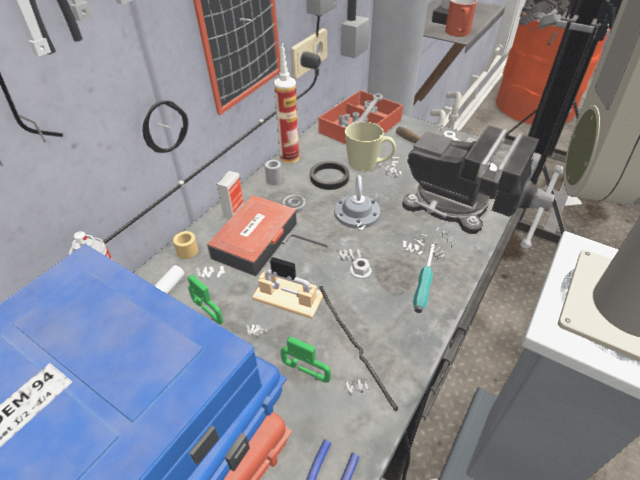

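View pics/top0.png

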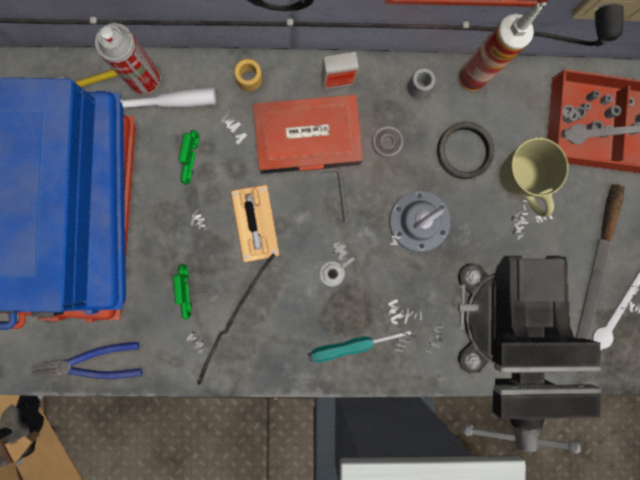

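The hook with the black grip stands in the plywood rack at scene (285,285) and top (252,215). The two look-alikes are green, at scene (205,298)/(305,358) and top (187,157)/(182,290), so they don't fit. The cover is at scene (358,205) and top (420,220). Next I'll confirm with an enlarged crop.

Run:
```python
import cv2,numpy as np
t=cv2.imread('pics/top0.png');s=cv2.imread('pics/scene0.png')
f=lambda im,x,y,w,h,k:cv2.resize(im[y:y+h,x:x+w],None,fx=k,fy=k,interpolation=cv2.INTER_CUBIC)
a=f(t,217,180,80,90,5);b=f(t,380,180,80,60,5);c=f(s,245,250,80,70,5);d=f(s,320,160,80,80,5)
out=np.zeros((600,800,3),np.uint8)
k=lambda i:cv2.resize(i,(400,300) ) 
out[:300,:400]=f(t,217,182,100,75,4)[:300,:400];out[:300,400:]=f(t,370,182,100,75,4)
out[300:,:400]=f(s,240,250,100,75,4);out[300:,400:]=f(s,310,165,100,75,4)
cv2.imwrite('pics/crop1.png',out)
```

```text
(no output)
```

View pics/crop1.png

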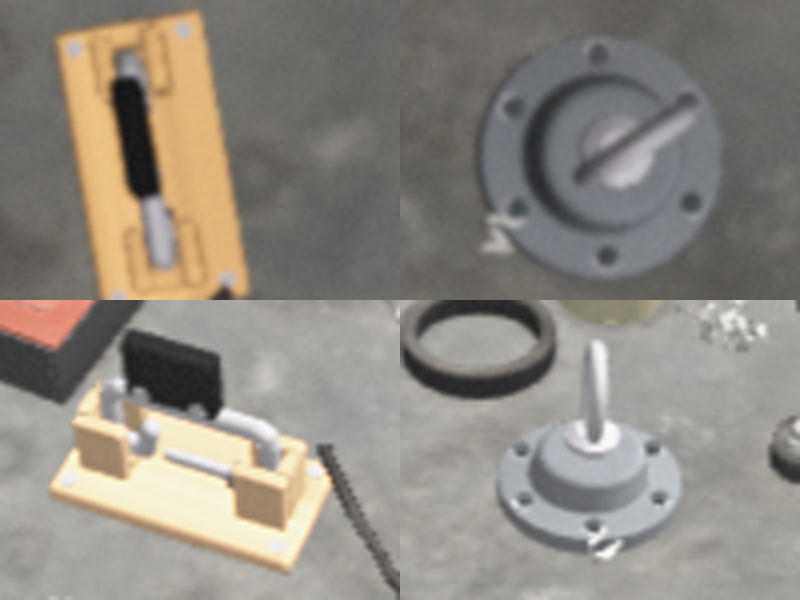

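The crop confirms it. The grey steel hook with the black grip is in the rack, and its blunt nose is at the left end in the scene view, which is the upper end in top. The grey cover's ring runs lower-left to upper-right in top, about (414,227) to (444,208).

Run:
```python
from h import *
t=snap('top');s=snap('scene')
def big(m):
    n,l,st,c=cv2.connectedComponentsWithStats(m.astype(np.uint8)); return l==1+np.argmax(st[1:,4])
im=t['img']; roi=np.zeros(im.shape[:2],bool); roi[188:255,232:272]=1
m=big((im.max(2)<50)&roi); c=cv2.findContours(m.astype(np.uint8),0,2)[0][0]
rc=cv2.minAreaRect(c);b=cv2.boxPoints(rc);print('grip',rc,b.tolist());print(onz(t,[rc[0]],90),onz(t,b,97.5))
# rack base by wood color
hsv=cv2.cvtColor(im,cv2.COLOR_BGR2HSV)
roi[:]=0;roi[175:275,220:290]=1
m=(hsv[...,0]>8)&(hsv[...,0]<28)&(hsv[...,1]>70)&roi; m=big(m)
c=np.concatenate(cv2.findContours(m.astype(np.uint8),0,2)[0]);rc=cv2.minAreaRect(c);b=cv2.boxPoints(rc);P=onz(t,b,8)
print('rack',rc,P,P.mean(0),[np.linalg.norm(P[i]-P[i-1]) for i in range(4)])
d=[P[i]-P[i-1] for i in range(4)];L=max(d,key=np.linalg.norm);print('yaw',np.degrees(np.arctan2(L[1],L[0])))
# eye
st=onz(t,[[370+218/4,182+148/4],[370+200/4,182+155/4]],32);print('stud',st)
print('ring ends@~95',onz(t,[[370+180/4,182+175/4],[370+290/4,182+112/4]],90))
# scene: ring top & stud
print('stud scene',onz(s,[[310+195/4,165+138/4]],32))
```

```text
grip ((250.32164001464844, 215.8702850341797), (28.749101638793945, 6.394465923309326), 81.02737426757812) [[244.921630859375, 202.17027282714844], [251.23785400390625, 201.17298889160156], [255.72164916992188, 229.57029724121094], [249.40542602539062, 230.5675811767578]]
[[555.76069653 306.08741233  90.        ]] [[575.99894067 313.94602661  97.5       ]
 [577.61352387 304.37036647  97.5       ]
 [534.39093179 297.07762934  97.5       ]
 [532.79231561 306.63826819  97.5       ]]
rack ((254.67117309570312, 222.9698028564453), (73.74291229248047, 38.058982849121094), 79.99201965332031) [[605.30862237 347.78050771   8.        ]
 [617.08365058 285.20892581   8.        ]
 [495.44511043 262.58810523   8.        ]
 [483.94976467 324.93112373   8.        ]] [550.44678701 305.12716562   8.        ] [np.float64(123.4911603695027), np.float64(63.66988417178855), np.float64(123.72403151687162), np.float64(63.3939660306578)]
yaw -169.46518947004034
stud [[557.91262819  24.09356252  32.        ]
 [554.94073499  31.60645685  32.        ]]
ring ends@~95 [[542.91493637  51.78093483  90.        ]
 [567.87211593   8.55293265  90.        ]]
stud scene [[560.08586686  19.86046508  32.        ]]
```

>>> step_arm([
  [[10,30,30,0,0,0.02],[20,65,55,0,0,0.04],[35,100,80,0,0,0.06],[55,135,100,0,0,0.08],[75,170,110,0,0,0.1],[95,205,115,0,0,0.12],[115,240,115,0,0,0.14],[135,275,115,0,0,0.14],[155,310,115,0,0,0.14],[175,345,115,0,0,0.14],[195,380,115,0,0,0.14],[215,415,115,0,0,0.14]],
], fingers=-1)

```text
time: 1.25
tool_pos: [439.9, -140.6, 368.5]
tcp_rot: [180.0, -0.0, 30.1]
ft_force: [0.7, 0.2, 0.6]
finger_gap: 85.4
grip_force: 0.0
```

>>> step_arm([
  [[20,35,0,0,0,0],[40,70,0,0,0,0],[60,100,-10,0,0,0],[80,130,-25,0,0,0],[100,150,-45,0,0,0],[110,160,-60,0,0,0],[110,160,-70,0,0,0],[110,160,-70,0,0,0],[110,160,-70,0,0,0]],
])

```text
time: 2.0
tool_pos: [548.8, 17.0, 297.9]
tcp_rot: [-180.0, 0.1, 30.1]
ft_force: [-0.8, 0.4, 0.1]
finger_gap: 85.5
grip_force: 0.0
```

Run:
```python
from h import *
print({k:np.round(v,1) for k,v in r.sense().items() if k in('time','tool_pos','ft_force','joint_pos')})
w=snap('wrist','w1.png');print(w['eye'],w['attitude'],proj(w,[[558,23,32],[558,23,100],[558,23,130]]))
```

```text
{'time': np.float64(2.0), 'joint_pos': array([-3.6, -1.2, 89.6, -0. , 91.7, 56.4]), 'tool_pos': array([548.8,  17. , 297.9]), 'ft_force': array([-0.8,  0.4,  0.1])}
[610.71865255  50.89918947 418.46243481] [-1.62039708e+01 -9.77246883e-03 -5.98906875e+01] [[313.8494237  195.16202489]
 [313.43303848 206.36795019]
 [313.19046767 212.89456313]]
```

View pics/w1.png

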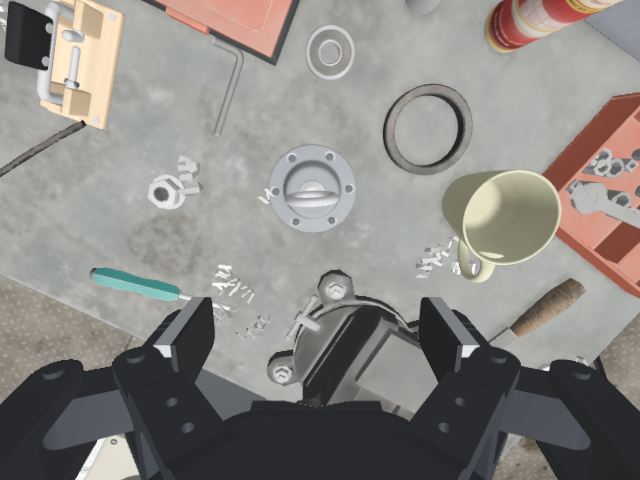

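The wrist view shows the cover at (312,188), with the ring almost level in the image at about (285–340,197). So a yaw near 30° is right. I'll measure it in an enlargement.

Run:
```python
from h import *
w=snap('wrist');im=w['img'];g=im[140:240,263:363]
cv2.imwrite('pics/c2.png',cv2.resize(g,None,fx=6,fy=6,interpolation=cv2.INTER_CUBIC))
# flange outline ellipse: grey-bluish vs. bench
lab=cv2.cvtColor(im,cv2.COLOR_BGR2LAB).astype(int)
d=im[...,0].astype(int)-im[...,2]
print(d[188,265:365:4])
m=((d>6)).astype(np.uint8);m[:135]=0;m[245:]=0;m[:,:260]=0;m[:,366:]=0
m=cv2.morphologyEx(m,3,np.ones((5,5)));cs=cv2.findContours(m,0,1)[0];c=max(cs,key=cv2.contourArea)
e=cv2.fitEllipse(cv2.convexHull(c));print(e,onz(w,[e[0]],8))
```

```text
[-4  9  3  9  9  6  9  9  9  3  3  3  2  3  3  9  9  8  9  9  9 10  5  0
  0]
((311.42425537109375, 188.54428100585938), (86.37257385253906, 87.21521759033203), 154.13453674316406) [[560.98765884  27.27791978   8.        ]]
```

View pics/c2.png

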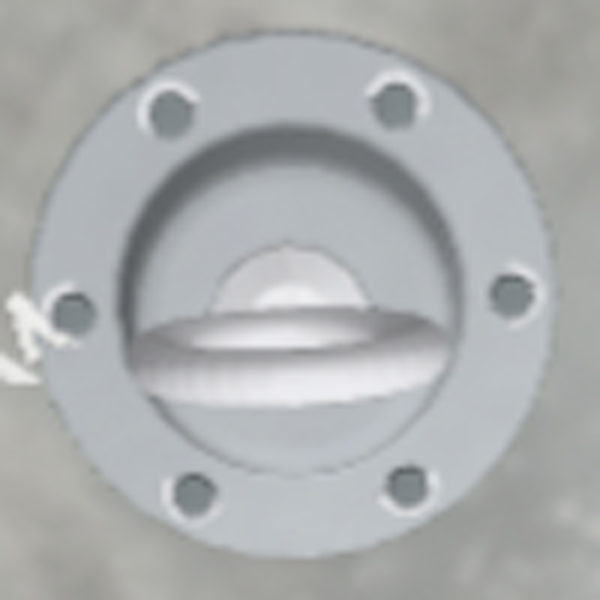

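The ring runs left to right from (285,198) to (339,197). The flange holes at (275,192) and (348,189) give the same slight tilt, about 2°.

Run:
```python
from h import *
w=snap('wrist')
f=lambda u,v:[263+u/6,140+v/6]
H=[f(*p) for p in [(170,112),(397,105),(512,295),(408,485),(195,495),(72,312)]]
for z in(6,10):
    P=onz(w,H,z);c=P.mean(0);print(z,c,np.linalg.norm(P-c,axis=1).round(1))
    a=[np.degrees(np.arctan2(*(p-c)[1::-1]))for p in P];print(np.round(a,1), 'off', np.mean([(x+60)%60 if (x+60)%60<30 else (x+60)%60-60 for x in a]))
    for i in range(3):
        d=P[i]-P[i+3]; 
ends=[f(130,347),f(456,337)]
for z in(60,75,90,105):
    Q=onz(w,ends,z);d=Q[1]-Q[0];print(z,Q.mean(0).round(1),np.linalg.norm(d).round(1),np.degrees(np.arctan2(d[1],d[0])).round(1))
s=snap('scene')
c=np.array([560.5,26.]);e,d=ray(s,[[359.0,175.3]]);d=d[0]
t=((c-e[:2])@d[:2])/(d[:2]@d[:2]);print('scene top',e+t*d)
t=snap('top')
```

```text
6 [559.33120297  25.38861529   6.        ] [44.2 43.7 43.9 43.9 44.  44.1]
[  62.5    2.1  -57.6 -117.5 -177.2  122.1] off 2.4057566360265774
10 [559.8303352   25.62981087  10.        ] [43.8 43.3 43.4 43.5 43.5 43.7]
[  62.5    2.1  -57.6 -117.5 -177.2  122.1] off 2.405756636026607
60 [560.4  25.3  60. ] 57.0 -58.2
75 [562.5  26.3  75. ] 54.6 -58.2
90 [564.6  27.4  90. ] 52.2 -58.2
105 [566.7  28.4 105. ] 49.8 -58.2
scene top [560.20129224  25.84994239 102.49817622]
```

>>> step_arm([
  [[1,35,0,0,0,-0.07],[2,70,0,0,0,-0.14],[3,105,0,0,0,-0.21],[4,140,0,0,0,-0.28],[5,175,-10,0,0,-0.342],[6,210,-25,0,0,-0.342],[7,240,-45,0,0,-0.342],[7,270,-65,0,0,-0.342],[7,289,-85,0,0,-0.342],[7,289,-98,0,0,-0.342],[7,289,-98,0,0,-0.342],[7,289,-98,0,0,-0.342]],
])

```text
time: 3.25
tool_pos: [556.2, 305.4, 200.1]
tcp_rot: [180.0, 0.1, 10.5]
ft_force: [0.3, 0.3, 0.6]
finger_gap: 85.5
grip_force: 0.0
```

Run:
```python
from h import *
print(r.sense()['tool_pos'],r.sense()['tcp_rot'])
w=snap('wrist','w2.png');print(w['eye'],w['attitude'])
```

```text
[556.24551198 305.35547904 200.08795127] [1.79954372e+02 7.42829705e-02 1.04509145e+01]
[626.48423547 316.83861882 320.67959308] [-16.17323734  -0.08012087 -79.50209301]
```

View pics/w2.png

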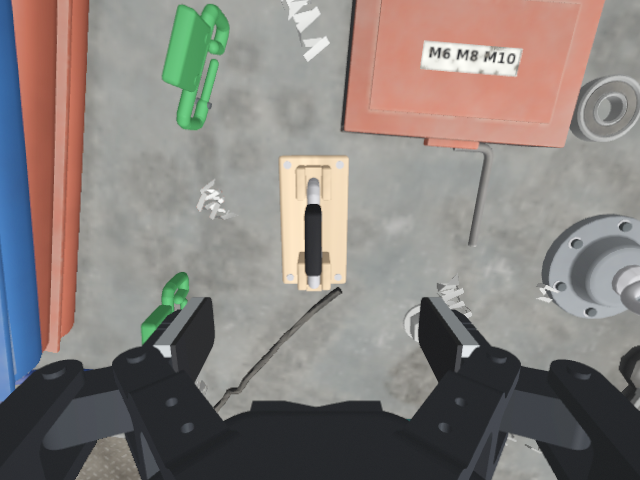

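The grip stands vertical at (313,240), squarely between the fingers.

Run:
```python
from h import *
w=snap('wrist');im=w['img'];m=(im.max(2)<60).astype(np.uint8);m[:,:295]=0;m[:,332:]=0;m[:195]=0;m[288:]=0
n,l,st,c=cv2.connectedComponentsWithStats(m);k=1+np.argmax(st[1:,4]);print(st[k])
ys,xs=np.where(l==k)
for y in range(st[k][1]+3,st[k][1]+st[k][3]-2,8):
    x=xs[ys==y];print(y,x.min(),x.max(),onz(w,[[(x.min()+x.max()+1)/2,y]],97.5)[0].round(1))
t=r.sense()['tool_pos'];a=np.radians(10.5);u=np.array([np.cos(a),np.sin(a)]);v=np.array([-u[1],u[0]])
for y in range(st[k][1],st[k][1]+st[k][3]+1,st[k][3]): 
    p=onz(w,[[313.5,y]],97.5)[0][:2]-t[:2];print('end along,across',p@u,p@v)
```

```text
[305 206  16  70 970]
209 306 319 [584.3 310.6  97.5]
217 305 320 [579.  309.6  97.5]
225 305 320 [573.6 308.6  97.5]
233 305 320 [568.2 307.6  97.5]
241 305 320 [562.6 306.6  97.5]
249 305 320 [557.1 305.6  97.5]
257 305 320 [551.4 304.6  97.5]
265 306 320 [545.7 303.2  97.5]
273 306 320 [539.9 302.1  97.5]
end along,across 29.22120031196716 -0.14552343605922413
end along,across -20.177887701345302 -0.011668451684478498
```

>>> step_arm([
  [[0.5,0.5,-25,0,0,0],[0.5,0.5,-50,0,0,0],[0.5,0.5,-75,0,0,0],[0.5,0.5,-95,0,0,0],[0.5,0.5,-108,0,0,0],[0.5,0.5,-114,0,0,0],[0.5,0.5,-114,0,0,0],[0.5,0.5,-114,0,0,0]],
])

```text
time: 4.02
tool_pos: [557.9, 306.9, 87.9]
tcp_rot: [-180.0, -0.1, 10.4]
ft_force: [0.5, -1.1, -0.0]
finger_gap: 85.2
grip_force: 0.0
```

>>> step_arm([
  [[0,0,0,0,0,0],[0,0,0,0,0,0],[0,0,0,0,0,0],[0,0,0,0,0,0],[0,0,0,0,0,0],[0,0,0,0,0,0],[0,0,0,0,0,0],[0,0,0,0,0,0],[0,0,0,0,0,0],[0,0,0,0,0,0]],
], fingers=1, newtons=60)

```text
time: 4.85
tool_pos: [557.0, 307.0, 86.6]
tcp_rot: [-180.0, -0.0, 10.5]
ft_force: [-0.5, -0.3, 2.6]
finger_gap: 11.1
grip_force: 58.6
```

>>> step_arm([
  [[0,0,8,0,0,0],[0,0,20,0,0,0],[0,0,40,0,0,0],[0,0,65,0,0,0],[0,0,90,0,0,0],[0,0,115,0,0,0],[0,0,135,0,0,0],[0,0,145,0,0,0],[0,0,145,0,0,0],[0,0,145,0,0,0]],
])

```text
time: 5.68
tool_pos: [557.0, 307.0, 231.5]
tcp_rot: [-180.0, -0.0, 10.5]
ft_force: [-1.0, 0.0, -1.9]
finger_gap: 11.3
grip_force: 58.5
```

Run:
```python
from h import *
print({k:np.round(v,1) for k,v in r.sense().items() if k in('time','tool_pos','ft_force','finger_gap','grip_force')})
w=snap('wrist')['img'];s=snap('scene')['img']
f=lambda im,x,y,w,h,k:cv2.resize(im[y:y+h,x:x+w],None,fx=k,fy=k,interpolation=cv2.INTER_CUBIC)
cv2.imwrite('pics/l1.png',np.hstack([f(w,200,180,240,300,1.6667)[:500,:400],f(s,220,180,100,125,4)]))
```

```text
{'time': np.float64(5.7), 'tool_pos': array([557. , 307. , 231.5]), 'ft_force': array([-1. ,  0. , -1.9]), 'grip_force': np.float64(58.5), 'finger_gap': np.float64(11.3)}
```

View pics/l1.png

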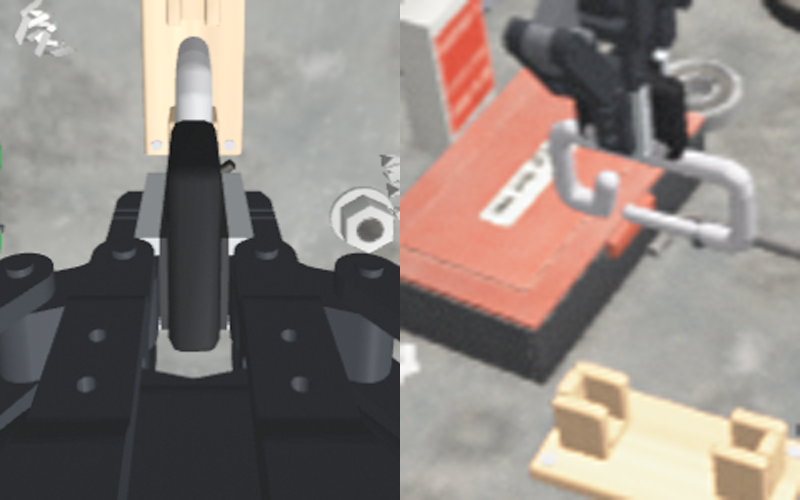

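The hook hangs upright in the fingers, clear of the rack. In the wrist view the frame's nose end is at about (316,203) and the grip's front edge at row 253. I'll check its offset in the hand.

Run:
```python
from h import *
w=snap('wrist');T=r.sense()['tool_pos'];a=np.radians(10.5);u=np.array([np.cos(a),np.sin(a),0]);v=np.array([-u[1],u[0],0])
for off in(-3,0,3):
    o=np.r_[T[:2],161]+u*(off-6)   # off: grip centre ahead of TCP along u
    print(off,proj(w,[o+29*u+[0,0,45.5],o+29*u+6*v+[0,0,45.5],o+29*u-6*v+[0,0,45.5],o+29*u+[0,0,81.5],o-17*u+[0,0,81.5],o+45*u+[0,0,34],o+45*u+[0,0,24],o+45*u+[0,0,14]]).round(1).tolist())
g=w['img'].max(2);print(g[190:300,315].tolist(),g[300:400,315].tolist())
```

```text
-3 [[312.2, 261.4], [298.5, 261.4], [325.8, 261.4], [311.2, 297.4], [311.6, 409.5], [312.3, 220.0], [312.5, 215.4], [312.7, 211.3]]
0 [[312.2, 254.9], [298.4, 254.9], [325.9, 254.9], [311.2, 289.2], [311.6, 402.9], [312.3, 213.6], [312.5, 209.3], [312.6, 205.5]]
3 [[312.1, 248.4], [298.3, 248.4], [325.9, 248.4], [311.1, 281.0], [311.6, 396.1], [312.3, 207.1], [312.5, 203.2], [312.6, 199.7]]
[255, 255, 255, 255, 255, 255, 255, 255, 255, 255, 255, 248, 138, 137, 137, 137, 137, 137, 137, 140, 149, 153, 153, 153, 153, 153, 155, 161, 168, 173, 179, 187, 197, 203, 202, 202, 202, 202, 202, 202, 202, 202, 202, 202, 204, 211, 220, 225, 227, 227, 228, 229, 228, 228, 228, 228, 228, 229, 228, 228, 228, 215, 88, 34, 32, 32, 33, 34, 34, 32, 32, 33, 33, 34, 33, 33, 35, 34, 33, 34, 33, 34, 33, 35, 33, 34, 35, 35, 36, 37, 36, 39, 39, 45, 47, 49, 51, 55, 56, 59, 58, 59, 60, 59, 59, 60, 59, 59, 60, 59] [60, 60, 60, 59, 59, 61, 60, 60, 60, 59, 59, 60, 59, 60, 60, 60, 59, 59, 60, 60, 60, 60, 59, 60, 59, 60, 59, 60, 59, 60, 60, 59, 60, 60, 59, 60, 59, 60, 59, 60, 60, 60, 59, 60, 59, 61, 61, 60, 61, 60, 61, 61, 61, 61, 61, 62, 61, 62, 62, 62, 62, 62, 62, 63, 62, 62, 63, 63, 63, 63, 63, 64, 63, 64, 65, 63, 64, 63, 65, 64, 65, 64, 65, 65, 66, 65, 65, 65, 65, 66, 61, 160, 171, 171, 170, 168, 166, 164, 162, 163]
```

>>> step_arm([
  [[0,-20,0,0,0,0.03],[0,-50,0,0,0,0.09],[0,-85,0,0,0,0.15],[0,-120,0,0,0,0.21],[0.5,-155,0,0,0,0.27],[0.5,-190,0,0,0,0.33],[1,-225,0,0,0,0.382],[1,-255,-5,0,0,0.382],[1.5,-275,-12,0,0,0.382],[1.5,-282,-16,0,0,0.382],[1.5,-282,-16,0,0,0.382],[1.5,-282,-16,0,0,0.382]],
])

```text
time: 6.83
tool_pos: [557.7, 25.3, 214.0]
tcp_rot: [-179.9, 0.1, 32.3]
ft_force: [1.0, -0.2, -2.5]
finger_gap: 11.1
grip_force: 58.8
```

Run:
```python
from h import *
print({k:np.round(v,1) for k,v in r.sense().items() if k in('time','tool_pos','tcp_rot','ft_force','finger_gap','grip_force')})
w=snap('wrist')['img'];s=snap('scene')['img'];t=snap('top')['img']
f=lambda im,x,y,w,h,k:cv2.resize(im[y:y+h,x:x+w],None,fx=k,fy=k,interpolation=cv2.INTER_CUBIC)
cv2.imwrite('pics/a1.png',np.hstack([f(w,200,150,240,330,1.6667)[:550,:400],f(s,315,120,80,110,5)]))
```

```text
{'time': np.float64(6.8), 'tool_pos': array([557.7,  25.3, 214. ]), 'tcp_rot': array([-1.799e+02,  1.000e-01,  3.230e+01]), 'ft_force': array([ 1. , -0.2, -2.5]), 'grip_force': np.float64(58.8), 'finger_gap': np.float64(11.1)}
```

View pics/a1.png

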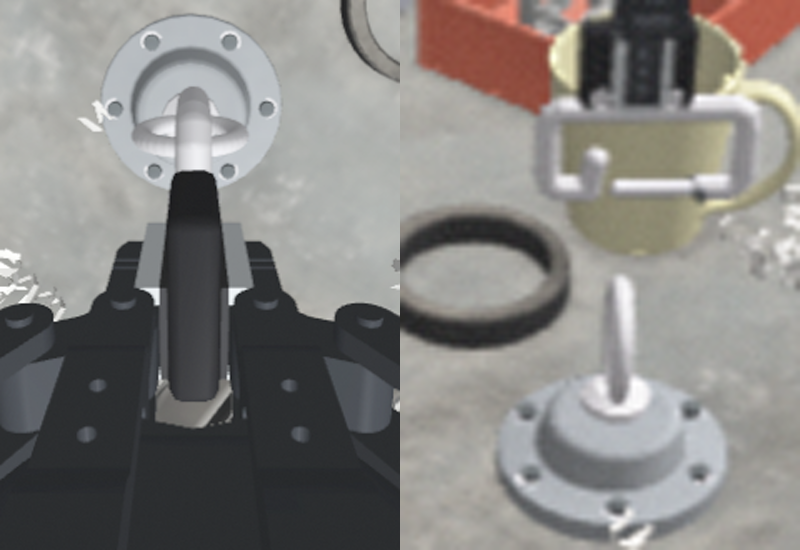

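The scene crop shows the gate, at x 610–700 in the crop, above the eye's top at x≈621. The nose is at x≈595. The wrist view has the ring at x≈190 and the hook bar at x≈193. I'll check the offset numerically.

Run:
```python
from h import *
s=snap('scene');w=snap('wrist');T=np.array(r.sense()['tool_pos']);a=np.radians(32.4);u=np.array([np.cos(a),np.sin(a),0]);v=np.array([-u[1],u[0],0])
f=lambda p:((proj(s,p)-[315,120])*5).round(0).tolist()
for off in(0,2):
    o=np.r_[T[:2],T[2]-70.5]+u*(off-6)
    print('hook',off,f([o+45*u+[0,0,24],o-45*u+[0,0,24],o+15.5*u+[0,0,19],o+14.5*u+[0,0,5],o+[0,0,0],o+7.5*u+5*[0,0,0][0] if 0 else o+7.5*u]))
E0=np.array([560.5,26,0])
for h in(98,102,106):print('eye',h,f([E0+[0,0,h],E0+[0,0,h-4.5]]), f([E0+2*u+[0,0,h]]))
g=lambda p:((proj(w,p)-[200,150])*1.66667).round(0).tolist()
for h in (74,):print('wrist ring ends',g([E0+[0,0,h]+27.5*v,E0+[0,0,h]-27.5*v]),'hook end',g([o+45*u+[0,0,20]]))
```

```text
hook 0 [[134.0, 145.0], [359.0, 143.0], [207.0, 155.0], [208.0, 184.0], [243.0, 194.0], [225.0, 194.0]]
hook 2 [[129.0, 145.0], [354.0, 143.0], [202.0, 155.0], [203.0, 184.0], [238.0, 194.0], [220.0, 194.0]]
eye 98 [[219.0, 285.0], [218.0, 294.0]] [[214.0, 285.0]]
eye 102 [[219.0, 277.0], [219.0, 286.0]] [[214.0, 277.0]]
eye 106 [[220.0, 270.0], [219.0, 278.0]] [[215.0, 270.0]]
wrist ring ends [[134.0, 136.0], [250.0, 137.0]] hook end [[188.0, 86.0]]
```

>>> step_arm([
  [[-0.9,1.4,-4,0,0,0],[-0.9,1.4,-12,0,0,0],[-0.9,1.4,-20,0,0,0],[-0.9,1.4,-27,0,0,0],[-0.9,1.4,-32,0,0,0],[-0.9,1.4,-34,0,0,0],[-0.9,1.4,-34,0,0,0],[-0.9,1.4,-34,0,0,0]],
])

```text
time: 7.75
tool_pos: [557.5, 26.2, 181.2]
tcp_rot: [-180.0, 0.0, 32.4]
ft_force: [0.1, 0.3, -0.7]
finger_gap: 11.3
grip_force: 58.8
```

>>> step_arm([
  [[0,0,-1,0,0,0],[0,0,-2,0,0,0],[0,0,-3,0,0,0],[0,0,-4,0,0,0],[0,0,-5,0,0,0],[0,0,-6,0,0,0],[0,0,-6,0,0,0]],
])

```text
time: 8.33
tool_pos: [557.3, 26.3, 175.0]
tcp_rot: [-180.0, 0.0, 32.4]
ft_force: [-0.2, 0.0, -2.2]
finger_gap: 11.7
grip_force: 58.8
```

>>> step_arm([
  [[0,0,-1,0,0,0],[0,0,-2,0,0,0],[0,0,-3,0,0,0],[0,0,-4,0,0,0],[0,0,-4,0,0,0]],
])

```text
time: 8.75
tool_pos: [557.3, 26.3, 171.0]
tcp_rot: [-180.0, 0.0, 32.4]
ft_force: [-0.1, 0.1, -2.1]
finger_gap: 11.1
grip_force: 58.8
```

>>> step_arm([
  [[0,0,-1,0,0,0],[0,0,-2,0,0,0],[0,0,-3,0,0,0],[0,0,-3,0,0,0]],
])

```text
time: 9.08
tool_pos: [557.5, 26.3, 168.1]
tcp_rot: [-180.0, 0.0, 32.4]
ft_force: [-0.7, 0.1, -2.3]
finger_gap: 11.0
grip_force: 58.8
```

>>> step_arm([
  [[0,0,-1,0,0,0],[0,0,-2,0,0,0],[0,0,-3,0,0,0],[0,0,-3,0,0,0]],
])

```text
time: 9.42
tool_pos: [557.5, 26.3, 165.3]
tcp_rot: [180.0, 0.0, 32.4]
ft_force: [-1.2, -0.3, 1.5]
finger_gap: 11.3
grip_force: 59.2
```

>>> step_arm([
  [[0,0,-1,0,0,0],[0,0,-2,0,0,0],[0,0,-3,0,0,0],[0,0,-3,0,0,0]],
])

```text
time: 9.75
tool_pos: [557.5, 26.3, 162.1]
tcp_rot: [180.0, -0.0, 32.4]
ft_force: [-1.8, -0.0, 1.6]
finger_gap: 11.3
grip_force: 59.2
```

>>> step_arm([
  [[0,0,-1,0,0,0],[0,0,-2,0,0,0],[0,0,-3,0,0,0],[0,0,-4,0,0,0],[0,0,-4,0,0,0]],
])

```text
time: 10.17
tool_pos: [557.8, 26.4, 158.3]
tcp_rot: [180.0, -0.0, 32.4]
ft_force: [-0.7, 0.7, 3.1]
finger_gap: 11.1
grip_force: 59.4
```

Run:
```python
from h import *
s=snap('scene')['img']
cv2.imwrite('pics/b1.png',cv2.resize(s[120:230,315:395],None,fx=5,fy=5,interpolation=cv2.INTER_CUBIC))
```

```text
(no output)
```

View pics/b1.png

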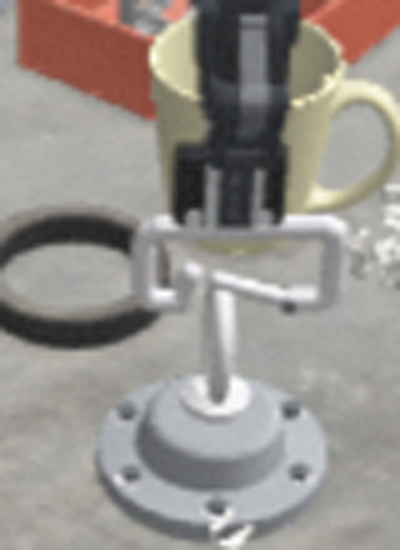

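The eye is pushing the gate up: it is tilted from (300,295) to (210,275) in the crop. The ring clears the nose, which is at (190,285). I'll carry on down.

>>> step_arm([
  [[0,0,-1,0,0,0],[0,0,-2,0,0,0],[0,0,-3,0,0,0],[0,0,-4,0,0,0],[0,0,-5,0,0,0],[0,0,-5,0,0,0]],
])

```text
time: 10.72
tool_pos: [557.4, 26.1, 153.0]
tcp_rot: [180.0, 0.0, 32.4]
ft_force: [-1.5, -0.6, 3.2]
finger_gap: 11.4
grip_force: 59.6
```

>>> step_arm([
  [[0,0,-1,0,0,0],[0,0,-2,0,0,0],[0,0,-3,0,0,0],[0,0,-4,0,0,0],[0,0,-5,0,0,0],[0,0,-5,0,0,0]],
])

```text
time: 11.22
tool_pos: [557.2, 26.2, 147.9]
tcp_rot: [-180.0, 0.0, 32.4]
ft_force: [-1.8, 0.1, 3.8]
finger_gap: 11.1
grip_force: 59.6
```

>>> step_arm([
  [[0,0,-1,0,0,0],[0,0,-2,0,0,0],[0,0,-3,0,0,0],[0,0,-4,0,0,0],[0,0,-5,0,0,0],[0,0,-5,0,0,0]],
])

```text
time: 11.72
tool_pos: [557.0, 26.2, 142.7]
tcp_rot: [-180.0, 0.1, 32.4]
ft_force: [-2.7, -1.6, 3.6]
finger_gap: 11.2
grip_force: 59.6
```

>>> step_arm([
  [[0,0,-1,0,0,0],[0,0,-2,0,0,0],[0,0,-3,0,0,0],[0,0,-3,0,0,0]],
])

```text
time: 12.05
tool_pos: [557.0, 26.1, 139.7]
tcp_rot: [-180.0, 0.1, 32.4]
ft_force: [-3.3, -2.6, 2.6]
finger_gap: 11.3
grip_force: 59.4
```

>>> step_arm([
  [[0,0,-1,0,0,0],[0,0,-2,0,0,0],[0,0,-2,0,0,0]],
])

```text
time: 12.3
tool_pos: [556.8, 26.1, 137.5]
tcp_rot: [-180.0, 0.1, 32.4]
ft_force: [-3.9, -2.9, 0.6]
finger_gap: 11.4
grip_force: 59.2
```

>>> step_arm([
  [[0,0,-1,0,0,0],[0,0,-1,0,0,0],[0,0,-1,0,0,0]],
])

```text
time: 12.55
tool_pos: [556.4, 26.0, 136.2]
tcp_rot: [-179.9, 0.1, 32.4]
ft_force: [-4.8, -5.3, 0.9]
finger_gap: 11.4
grip_force: 59.1
```

The spring is now pushing the hook back along -x, with about 7 N sideways. The bar is above the nose, so I'll shift the hook backwards so the eye moves towards the nose.

>>> step_arm([
  [[-0.8,-0.5,0,0,0,0],[-1.7,-1.1,0,0,0,0],[-2.5,-1.6,0,0,0,0],[-2.5,-1.6,0,0,0,0]],
])

```text
time: 12.88
tool_pos: [555.1, 25.0, 136.9]
tcp_rot: [-180.0, -0.0, 32.4]
ft_force: [-0.1, -0.8, -1.9]
finger_gap: 11.2
grip_force: 59.3
```

Run:
```python
from h import *
s=snap('scene')['img']
cv2.imwrite('pics/b2.png',cv2.resize(s[130:220,320:390],None,fx=6,fy=6,interpolation=cv2.INTER_CUBIC))
```

```text
(no output)
```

View pics/b2.png

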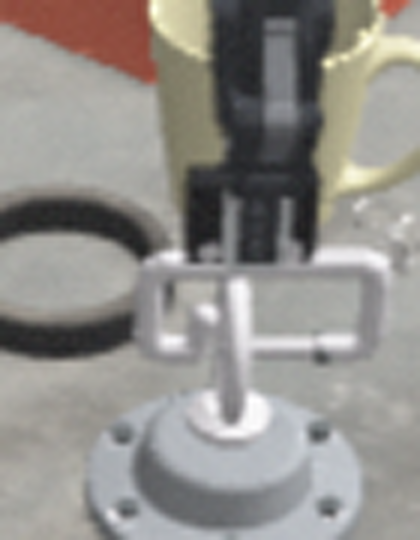

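The gate has snapped shut below the eye: the bar is level at crop row 345, and the ring passes through the opening. The force is back to just the hook's weight. I'll lower it slightly to rest on the eye, then let go.

>>> step_arm([
  [[0,0,-1,0,0,0],[0,0,-2,0,0,0],[0,0,-2,0,0,0],[0,0,-2,0,0,0]],
])

```text
time: 13.27
tool_pos: [555.0, 24.8, 135.2]
tcp_rot: [-180.0, -0.0, 32.4]
ft_force: [0.2, 0.1, -1.7]
finger_gap: 11.6
grip_force: 59.3
```

>>> step_arm([
  [[0,0,-1,0,0,0],[0,0,-1.5,0,0,0],[0,0,-1.5,0,0,0]],
])

```text
time: 13.52
tool_pos: [554.9, 24.7, 133.6]
tcp_rot: [-180.0, 0.0, 32.4]
ft_force: [-0.3, 0.3, -0.9]
finger_gap: 11.2
grip_force: 59.3
```

>>> step_arm([
  [[0,0,0,0,0,0],[0,0,0,0,0,0],[0,0,0,0,0,0],[0,0,5,0,0,0],[0,0,20,0,0,0],[0,0,45,0,0,0],[0,0,75,0,0,0],[0,0,105,0,0,0],[0,0,130,0,0,0],[0,0,140,0,0,0],[0,0,140,0,0,0],[0,0,140,0,0,0]],
], fingers=-1)

```text
time: 14.52
tool_pos: [555.1, 24.7, 273.7]
tcp_rot: [180.0, -0.0, 32.4]
ft_force: [-0.3, -0.3, 0.1]
finger_gap: 85.3
grip_force: 0.0
```

>>> step_arm([
  [[0,0,0,0,0,0],[0,0,0,0,0,0],[0,0,0,0,0,0],[0,0,0,0,0,0],[0,0,0,0,0,0],[0,0,0,0,0,0],[0,0,0,0,0,0],[0,0,0,0,0,0],[0,0,0,0,0,0],[0,0,0,0,0,0],[0,0,0,0,0,0],[0,0,0,0,0,0]],
])

```text
time: 15.52
tool_pos: [555.0, 24.7, 273.9]
tcp_rot: [180.0, -0.0, 32.4]
ft_force: [-0.2, 0.4, 0.0]
finger_gap: 85.4
grip_force: 0.0
```

Run:
```python
from h import *
a=snap('scene')
for n in range(4): b=snap('scene')
print(cv2.absdiff(a['img'],b['img'])[120:240,300:420].max())
im=b['img'];m=(im.max(2)<55).astype(np.uint8);m[:130]=0;m[240:]=0;m[:,:320]=0;m[:,400:]=0
print(cv2.connectedComponentsWithStats(m)[2:])
```

```text
13
(array([[     0,      0,    640,    480, 306800],
       [   320,    164,     25,     10,     94],
       [   365,    171,     25,     17,    217],
       [   320,    181,     26,      8,     89]], dtype=int32), array([[319.45205671, 239.58037484],
       [332.25531915, 166.64893617],
       [377.        , 179.46543779],
       [331.1011236 , 185.75280899]]))
```

>>> step_arm([
  [[0,0,10,0,0,0],[0,0,20,0,0,0],[0,0,20,0,0,0],[0,0,20,0,0,0],[0,0,20,0,0,0],[0,0,20,0,0,0],[0,0,20,0,0,0],[0,0,20,0,0,0],[0,0,20,0,0,0],[0,0,20,0,0,0],[0,0,20,0,0,0],[0,0,20,0,0,0]],
])

```text
time: 16.77
tool_pos: [555.0, 24.7, 293.7]
tcp_rot: [-180.0, 0.0, 32.4]
ft_force: [0.1, 0.2, 0.5]
finger_gap: 85.7
grip_force: 0.0
```

Run:
```python
from h import *
a=snap('scene');t1=snap('top')
for n in range(8): b=snap('scene')
t2=snap('top')
d=cv2.absdiff(a['img'],b['img']);print(d[150:240,320:410].max(),d[260:400,100:250].max())
print(cv2.absdiff(t1['img'],t2['img'])[180:270,360:460].max())
im=b['img'];m=(im.max(2)<55).astype(np.uint8);m[:130]=0;m[240:]=0;m[:,:350]=0;m[:,400:]=0
print(cv2.connectedComponentsWithStats(m)[2:])
# light steel pixels around the ring in scene, as coarse text
g=im[160:215,335:395].astype(int); q=np.where(g.max(2)<60,'#',np.where(g.min(2)>165,'o','.'))
print('\n'.join(''.join(r_) for r_ in q))
```

```text
12 9
10
(array([[     0,      0,    640,    480, 306984],
       [   365,    171,     25,     17,    216]], dtype=int32), array([[319.45954838, 239.54222044],
       [376.99074074, 179.49537037]]))
o.oo.....................................ooooo............o.
.....o..............................................oo..oooo
..................................................ooooo.oooo
.........o...................................oo....ooooooooo
##.........o................................ooo.....o.oooooo
####...........................................o....oooooooo
######.........................................oo..oooooo.oo
#######........................................ooooooooooooo
########.........................................ooooooooooo
....#####...................................o.oo.ooooooooooo
......####..............................#......ooo.....ooooo
.......###.....oo.....................#####............ooooo
........##.....oooo..................#####.#....oo....oooo..
..o......#.....oooooo...o..........#########.........oooo...
o..............ooooooooooooo......#############.
[... 1752 characters left out ...]
ooooo......o.................
..ooooo.....ooooooooo.....oooooooooooooooooo................
.oooooo.....oooooooooooooooooooooooooooooooo................
.ooooo.......oooooooooooooooooooooooooooooooo...............
oooooo........oooooooooooooooooooooo.oooooooo...............
.ooooo.........ooooooooooooooooooo...ooooooooo..............
.ooooo............ooooooooooooooo....oooooooo...............
.oooooo.............ooooooooo........oooooooo...............
.oooooo..............................oooooooo...............
.ooooooo............................ooooooooo...............
.ooo...............................ooo....ooo...............
..oo..............................ooo.....ooo...............
```

```bash
python3 -c "
from bench import r
print(r.hand_in())"
```

```text
the job is handed in; nothing more can be done
None
```

The hook is clipped on the lifting eye. It was let go, lies tilted over the eye at rest with the gripper well clear, and the job is handed in. I last saw the gate shut just before letting go, and the hand-in returned no verdict.

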